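# Open the vacuum pump box and put its filter cover away

## Task

The pump is off and its filter is due for a look: turn both captive thumbscrews on top of the vacuum pump box fully loose, then lift the filter cover off and lay it down on the rubber mat, right way up, and let go of it. Then take it again and put it away in the tray of the bench riser: end-on, slid in under the riser's deck until the whole cover lies flat on the tray behind the front lip. Leave the other things on the bench where they are.

Things in the scene. Friction and masses are not known exactly. Their poses are not given: they have to be found in the camera images.
- pump_box: vacuum pump box, fixed: off-white steel case 240 wide (its y) x 160 deep (its x) x 110 high, black toggle (off), gauge and brass hose barb on its front (-x). Origin: centre of its underside on the bench, z up. The cover lies in the middle of its top inside a flush 6 mm rim (1.5 to 2 mm play), so the cover's edges cannot be gripped there.
- cover: loose aluminium filter cover, about 0.23 kg: plate 168 long (y) x 56 wide (x) x 6 thick. Origin: centre of the plate's underside, z up; on the box 110 mm above the bench, axes as the box's. A skirt 36 (x) x 108 (y) reaches 20 mm below the plate into the box: lift straight up 25 mm or more. Set down, it stands on the skirt, origin 20 mm above the surface. Wings reach 38 mm above the origin.
- cover_handle (a point): middle of the cover's bow handle: round steel bar 12 thick, 68 long between its legs' centres, along the cover's y; bar centre 34 mm above the cover's origin (28 above the plate's top face), its top 40 above the origin. Frame as the cover's.
- cover_end_a (a point): grip point at the cover's +y end, 18 mm in from the end, mid-width, mid-thickness of the plate (3 mm above the cover's origin height). Off the box, the plate can be gripped here across its 56 mm width (the wing, 36 mm, stays inside that width). Frame as the cover's.
- cover_end_b (a point): grip point at the cover's -y end, 18 mm in from the end, mid-width, mid-thickness of the plate (3 mm above the cover's origin height). Off the box, the plate can be gripped here across its 56 mm width (the wing, 36 mm, stays inside that width). Frame as the cover's.
- screw_a (a joint): captive quarter-turn thumbscrew at the cover's +y end; it stays on the cover. Angle in rad: near 0 locked (wing along the cover's length), grows counter-clockwise seen from above, stop at 1.57 = loose (wing across). Its cross-pin under the slotted box top holds the cover down until turned past about 1.3. Dry friction about 0.06 N m, no spring: it stays where left.
- screw_b (a joint): captive quarter-turn thumbscrew at the cover's -y end; it stays on the cover. Angle in rad: near 0 locked (wing along the cover's length), grows counter-clockwise seen from above, stop at 1.57 = loose (wing across). Its cross-pin under the slotted box top holds the cover down until turned past about 1.3. Dry friction about 0.06 N m, no spring: it stays where left.
- screw_a_head (a point): point on the axis of the thumbscrew at the cover's +y end, 68 mm from the cover's middle and 24 above its top face. The steel wing is an upright plate 36 long, 10 thick, 28 high, from 4 to 32 mm above the cover's top face, over a round collar 16 wide, 4 high. Frame turns with the screw: y along the wing, x across its thickness, z up.
- screw_b_head (a point): point on the axis of the thumbscrew at the cover's -y end, 68 mm from the cover's middle and 24 above its top face. The steel wing is an upright plate 36 long, 10 thick, 28 high, from 4 to 32 mm above the cover's top face, over a round collar 16 wide, 4 high. Frame turns with the screw: y along the wing, x across its thickness, z up.
- mat: black rubber mat, fixed, 240 (its x) x 160 (its y) x 3 mm thick; origin: centre of its underside on the bench.
- riser: bench riser of sheet steel, fixed, 250 deep (x) x 240 wide (y) x 114 high. Origin: on the bench, middle of its front (robot side) edge; x points in, away from the robot, z up. Below is a tray, floor 4 mm above the bench, edged all round by a lip 4 thick, its top 16 mm above the bench; inside it measures 232 wide (y) and x = 4 to 246.
- riser_deck (a point): middle of the front edge of the riser's deck (underside 110, top 114 mm above the bench). Deck and side walls cover only x = 95 to 250 mm of the riser: the front 95 mm of the tray is open from above. The stored cover's handle lies under the deck, where no hand reaches from above, so hold the cover by its robot-side end.
- comb: bystander: blue anodized harmonica comb, 130 x 30 x 9, flat on the bench; origin under its centre.
- reed_plate: bystander: stainless reed plate, 126 x 27 x 4, lying on the riser's deck; origin under its centre.
- chrome_plate: bystander: chrome harmonica cover plate, 128 x 28 x 12, on the bench; origin under its centre.
- reed_wrench: bystander: reed wrench with black plastic handle, 160 long, 22 thick, on the bench; origin near its middle.
- harmonica: bystander: assembled harmonica, 130 x 30 x 25; origin under its centre.
- tuner: bystander: black tuner box, 105 x 65 x 22; origin under its centre.
- jar: bystander: glass jar with steel cap, 52 diameter, 55 high, standing on the riser's deck; origin under its centre.
- screwdriver: bystander: screwdriver, 170 long, on the bench; origin near its middle.
There are look-alikes about, which are no part of the job. There is more than one size of the cover; the job needs the larger.

How it is judged (in metres and radians):
On the way, in this order (a step that is already met when the one before it is completed fails the run):
1. both thumbscrews turned loose (value of joint each of screw_a, screw_b above 1.3 rad), for 0.1 s.
2. the cover is off, lying flat on the mat and let go (x of cover in the frame of mat between -0.11 and 0.11 m and y of cover in the frame of mat between -0.07 and 0.07 m and z of cover in the frame of mat between 0.019 and 0.028 m and angle between cover's own z axis and vertical below 0.06 rad and contact force between the fingers and cover below 0.1 N and linear speed of cover below 0.02 m/s), for 0.2 s.
At the end, for the whole second after the job is handed in: The cover lies flat (within 3 degrees) on the riser's tray, end-on (its length within 17 degrees of the riser's depth), wholly behind the front lip (its centre 86 to 165 mm in from the riser's front edge and within 90 mm of its middle line), at rest, both thumbscrews still loose (past 1.3 rad) (all of step 1 and x of cover in the frame of riser between 0.086 and 0.165 m and y of cover in the frame of riser between -0.09 and 0.09 m and z of cover in the frame of riser between 0.02 and 0.029 m and angle between cover's own z axis and vertical below 0.06 rad and angle between the y axis of cover and the x axis of riser, either way round below 0.3 rad and linear speed of cover below 0.02 m/s); the robot touches nothing.
It fails at once if another thing on the bench is shoved more than 40 mm from its place (distance of any of comb, reed_plate, chrome_plate, reed_wrench, harmonica, tuner, jar, screwdriver from where it was at the start of the episode above 0.04 m).
It also fails if it takes over 72 s, if anything falls off the work surface, if the arm or the gripper's body presses on something with over 40 N, if the wrist force passes 120 N, or if a joint passes its speed limit or range.

## Robot

A 6-joint arm with a two-finger parallel gripper is mounted at the origin on the work surface. World frame = base frame: x ahead of the robot, y to its left, z up, the work surface at z = 0. Lengths are in mm, angles in rad, forces in N, time in s.
With the tool pointing down it reaches from about 275 to 750 mm from the base axis. Payload 10.2 kg.
Tool frame: the origin (TCP) lies midway between the tips of the shut fingers; the grasp point (between the pads) lies 19 mm behind it; x points along the fingers, y is the direction in which the jaws open and shut, and the axes are right-handed (so a half turn about x gives the same grasp; the last joint's range is limited). The gripper opens to 85 mm and grips with 20 to 120 N. Pads are 22 mm wide; open, the fingers measure 114 mm over their backs; the gripper's body (76 mm by 85 mm) begins 54 mm behind the grasp point. The pads swing forward as they close: fully open they stand 13 mm farther back than shut.
Start: joints at [0.959, 0.313, 1.498, -0, 1.331, -0.223], TCP at [199.029, 485.817, 231.294] pointing down, gripper open.
Joint ranges: [-2.94, 2.94], [-0.97, 2.17], [0.19, 2.56], [-1.23, 4.37], [0.02, 3.11], [-2.88, 2.88]. Speed limits (rad/s): [2.39, 2.39, 3.01, 3.14, 3.14, 3.14].

## Interface

Orientations are given as a unit quaternion [w, x, y, z].
In Python, from rig import ctrl gives the robot as it stands.
- The arm moves only by the tool arm_command, never from a script. Its argument "plan" is a list of rows, each a list of 5 numbers: the shift along the tool's x, y, z in m, then the turn about the tool's x in rad, then the opening, from 0 (shut) to 1 (fully open). A call has 1 to 12 rows; each row shifts and turns the commanded pose from where the row before left it, along the tool's axes as they then stand; what a row does not reach is not made up. A row lasts 1/8 s, in which the tool goes at most 62.5 mm and 10.7 degrees, less where a joint would pass 70% of its speed; a pose out of reach is approached as far as the arm can. A call with a gripper value outside its range is refused whole. The fingers move at their own pace and stop on an object; "squeeze" is the grip in N (left out, the last holds). Time passes only in rows, so rows that do not move let the fingers close. It gives the time, the measured TCP pose, the force and the opening at its end, in the units of the state.
- ctrl.sense(): the state, without advancing time (a new reading comes with each control period).
- ctrl.capture(name): name is "side" or "top" or "wrist"; returns a dict with "color" (420x560x3 uint8, red, green, blue), "fx", "fy", "cx", "cy" (pixels), "xyz" and "orientation" of the camera in the world; the wrist camera has in their place "hand_eye" (4x4, takes a point from camera to tool coordinates, whose origin is the TCP and whose axes are the tool frame's). Camera axes: x right, y up, looking along -z (the intrinsics and any distortion apply to the point x, -y, -z); pixel columns grow to the right and rows downward; lengths in mm; the calibration is good to about 2 mm. A picture is of the moment at which its call begins: read the wrist's pose just before it. There is no depth.
- ctrl.finish_job(): hands the job in, once; it reports no verdict.
Trained networks look in the newest picture that a camera, given by its name, has taken for a name from the list of things; names that differ only in an ending like _2 or _b are one class to them, and where a whole thing is asked for, a point or a joint stands for the part that bears it (a point fixed in the world has none). Each returns a list of dicts, best first, with "score" (0 to 1); they miss things now and then, are a little off and sometimes report something else, mostly with a low value. They report only what shows in the picture. A call takes as long as a camera call. They do not tell look-alikes from the thing itself.
- ctrl.spot_in(camera, query): "uv" ([column, row] in pixels, amid what is visible of it).
- ctrl.regions_of(camera, query): "mask" (420x560 bool, what is visible of it) and "uv" ([column, row] in pixels, amid what is visible of it).
- ctrl.place_of(camera, query): "uv" ([column, row] in pixels: a listed point, or the origin of a listed thing).
The state is a dict: "time_s": time; "joints": joint angles; "dq": joint speeds; "tau": joint torques, N m; "eef_pos": TCP position; "ee_rot": TCP orientation; "force": force on the tool from outside, world axes, zero at the start; "wrist_torque": the same for the moment, N m; "grip_width": opening from 0.0 (shut) to 1.0 (fully open).
Only numpy, scipy, OpenCV 4.12 (cv2) and the standard library are available. Lean on these libraries where they do the work, as an engineer would, in place of code of your own. Each camera call takes 0.05 s, during which the arm holds its last target.

## Working session

There is one attempt and no reset: what is moved stays moved. The work goes in short steps, Python scripts to look and compute and a tool call to move; the robot and the scene stay as the last step left them, time stands still between calls to the robot, and variables do not carry over. Pictures are saved under pics/ and viewed, and the job is handed in when it is done.

Besides the shell and the picture viewer there is one more tool, called after "Call:" as name(argument=value, ...) on one line, values as JSON. arm_command: Moves the arm, as the interface text tells. Its arguments: {"type":"object","properties":{"plan":{"type":"array"},"squeeze":{"type":"number"}},"required":["plan"]}

```bash
ls; mkdir -p pics; python3 - <<'E'
from rig import ctrl
import cv2
print(ctrl.sense())
for n in ["side","top","wrist"]:
    c=ctrl.capture(n); cv2.imwrite(f"pics/{n}0.png",cv2.cvtColor(c["color"],cv2.COLOR_RGB2BGR))
    print(n,{k:v for k,v in c.items() if k!="color"})
E
```

```text
pics
{'time_s': 0.0, 'joints': array([ 9.58610417e-01,  3.13476403e-01,  1.49841563e+00,  1.40748025e-05,
        1.33099474e+00, -2.23367881e-01]), 'dq': array([-0.00083302, -0.0015676 , -0.00073428,  0.00030323,  0.00035116,
        0.00011317]), 'tau': array([ 4.86826775e-04, -4.12270153e+01, -2.59746176e+01, -1.71420138e-04,
        4.05326180e-03,  1.85241782e-05]), 'eef_pos': array([198.87220384, 485.60950533, 230.72963795]), 'ee_rot': array([ 0.69359588,  0.13618854,  0.69397599, -0.137021  ]), 'force': array([0.54043924, 0.23054269, 0.63909022]), 'wrist_torque': array([-0.05907416,  0.03945238, -0.03442011]), 'grip_width': 0.996402762889778}
side {'fx': 471.0426090444026, 'fy': 471.0426090444026, 'cx': 284.3746729438764, 'cy': 212.44022144563007, 'xyz': array([ 134.51053205, -994.81080791, 1362.3358679 ]), 'orientation': array([ 0.92408776,  0.34145917, -0.06453498, -0.15906817])}
top {'fx': 492.7113676633709, 'fy': 492.7113676633709, 'cx': 273.99020323720606, 'cy': 208.99255870032022, 'xyz': array([ 352.13506324,   12.89849302, 1604.88566694]), 'orientation': array([ 0.70629205,  0.03691804, -0.03401787, -0.70613836])}
wrist {'fx': 310.64187468335683, 'fy': 310.64187468335683, 'cx': 283.1263590064845, 'cy': 209.18713778860172, 'hand_eye': array([[-9.87437873e-04,  2.76360033e-01, -9.61053670e-01,
        -1.42374140e+02],
       [ 9.99999342e-01,  8.33851558e-04, -7.87670868e-04,
         5.42727461e-01],
       [ 5.83695353e-04, -9.61053816e-01, -2.76360675e-01,
        -7.00895231e+01],
       [ 0.00000000e+00,  0.00000000e+00,  0.00000000e+00,
         1.00000000e+00]])}
```

View pics/side0.png

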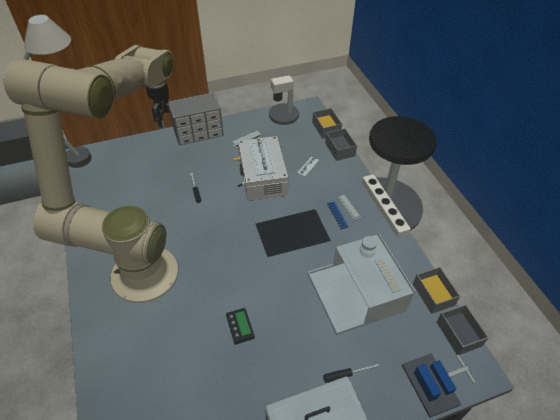

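View pics/top0.png

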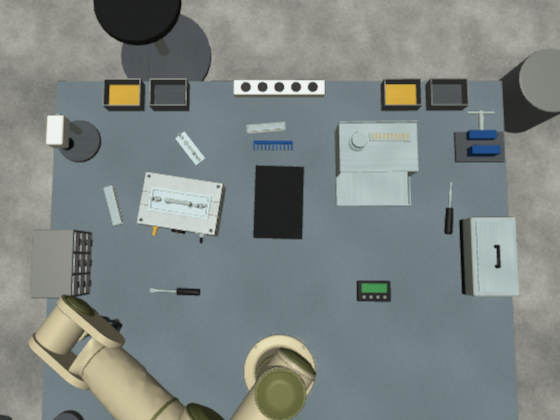

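View pics/wrist0.png

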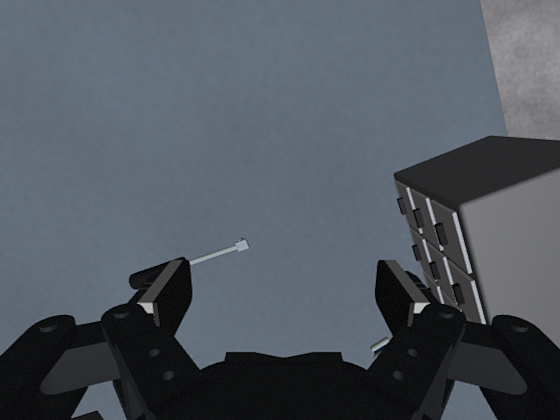

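```bash
cat > h.py <<'E'
from rig import ctrl
import numpy as np, cv2
from scipy.spatial.transform import Rotation as R
def q2R(q): return R.from_quat([q[1],q[2],q[3],q[0]]).as_matrix()
def cam(name,save=None):
    s=ctrl.sense(); c=ctrl.capture(name); c["name"]=name
    if name=="wrist":
        T=np.eye(4);T[:3,:3]=q2R(s["ee_rot"]);T[:3,3]=s["eef_pos"]
        H=T@np.array(c["hand_eye"]); c["Rm"]=H[:3,:3]; c["o"]=H[:3,3]
    else: c["Rm"]=q2R(c["orientation"]); c["o"]=np.array(c["xyz"])
    if save: cv2.imwrite(f"pics/{save}.png",cv2.cvtColor(c["color"],cv2.COLOR_RGB2BGR))
    return c
def ray(c,uv):
    d=np.array([(uv[0]-c["cx"])/c["fx"],-(uv[1]-c["cy"])/c["fy"],-1.0]); return c["Rm"]@d
def atz(c,uv,z):
    d=ray(c,uv); return c["o"]+d*(z-c["o"][2])/d[2]
def proj(c,p):
    q=c["Rm"].T@(np.array(p,float)-c["o"]); return np.array([c["cx"]+c["fx"]*q[0]/-q[2],c["cy"]-c["fy"]*q[1]/-q[2]])
def tri(c1,u1,c2,u2):
    A=[];b=[]
    for c,u in((c1,u1),(c2,u2)):
        d=ray(c,u);d/=np.linalg.norm(d);P=np.eye(3)-np.outer(d,d);A.append(P);b.append(P@c["o"])
    return np.linalg.lstsq(np.vstack(A),np.hstack(b),rcond=None)[0]
def yaw(q):  # direction of tool y in world
    y=q2R(q)[:,1]; return np.arctan2(y[1],y[0])
def crop(c,name,u,v,w,h,f):
    im=c["color"][max(0,v-h):v+h,max(0,u-w):u+w]
    cv2.imwrite(f"pics/{name}.png",cv2.cvtColor(cv2.resize(im,None,fx=f,fy=f,interpolation=cv2.INTER_CUBIC),cv2.COLOR_RGB2BGR))
E
python3 - <<'E'
from h import *
t=cam("top");s=cam("side")
crop(t,"tcrop1",175,190,90,70,4); crop(s,"scrop1",265,165,60,50,6)
for q in ["pump_box","cover","cover_handle","screw_a_head","screw_b_head","cover_end_a","mat","riser","riser_deck"]:
    for c in (t,s):
        print(q,c["name"],[(np.round(d["uv"],1).tolist(),round(d["score"],2)) for d in ctrl.place_of(c["name"],q)][:5])
print(q2R(ctrl.sense()["ee_rot"]).round(3))
E
```

```text
pump_box top [([187.0, 208.3], 0.82)]
pump_box side [([259.5, 175.2], 0.82)]
cover top [([179.6, 199.3], 0.78), ([187.9, 149.2], 0.64)]
cover side [([261.0, 158.2], 0.72), ([310.8, 165.9], 0.54), ([336.2, 214.6], 0.2)]
cover_handle top [([186.8, 142.7], 0.73), ([179.7, 197.1], 0.72)]
cover_handle side [([263.5, 150.4], 0.72), ([308.1, 159.4], 0.63), ([322.8, 304.1], 0.48)]
screw_a_head top [([153.6, 201.9], 0.57)]
screw_a_head side [([259.8, 142.0], 0.36)]
screw_b_head top [([202.6, 206.8], 0.59), ([179.9, 202.9], 0.47)]
screw_b_head side [([262.8, 163.5], 0.55), ([291.0, 232.2], 0.4), ([387.5, 275.7], 0.39)]
cover_end_a top [([182.1, 137.1], 0.76), ([201.8, 157.7], 0.71), ([201.5, 205.6], 0.7), ([159.4, 196.9], 0.63)]
cover_end_a side [([266.8, 169.6], 0.81), ([260.0, 149.5], 0.72), ([304.2, 170.5], 0.66), ([313.2, 163.4], 0.51)]
mat top [([279.7, 199.1], 0.98), ([389.0, 137.1], 0.37), ([171.0, 288.0], 0.32)]
mat side [([291.8, 230.8], 0.63)]
riser top [([372.4, 205.7], 0.95)]
riser side [([321.0, 303.2], 0.64)]
riser_deck top [([377.1, 172.8], 0.75), ([200.1, 207.5], 0.7)]
riser_deck side [([350.8, 275.4], 0.59)]
[[ 0.     0.379  0.925]
 [-0.     0.925 -0.379]
 [-1.    -0.     0.   ]]
```

```bash
echo
```

```text
(no output)
```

View pics/tcrop1.png

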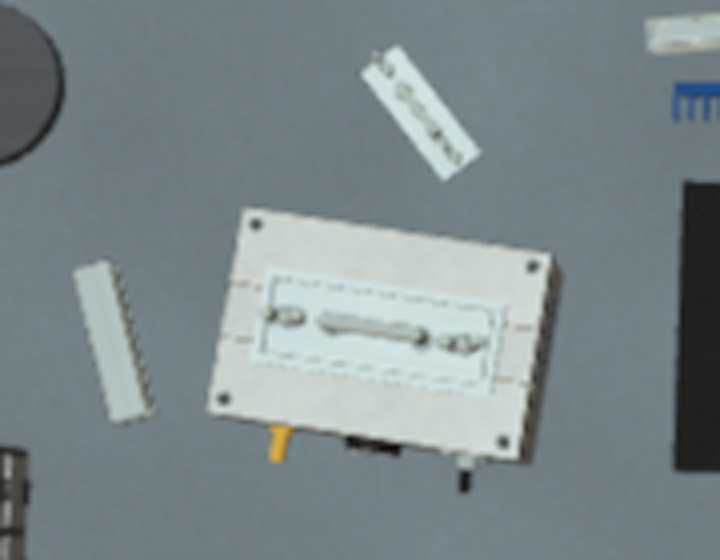

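View pics/scrop1.png

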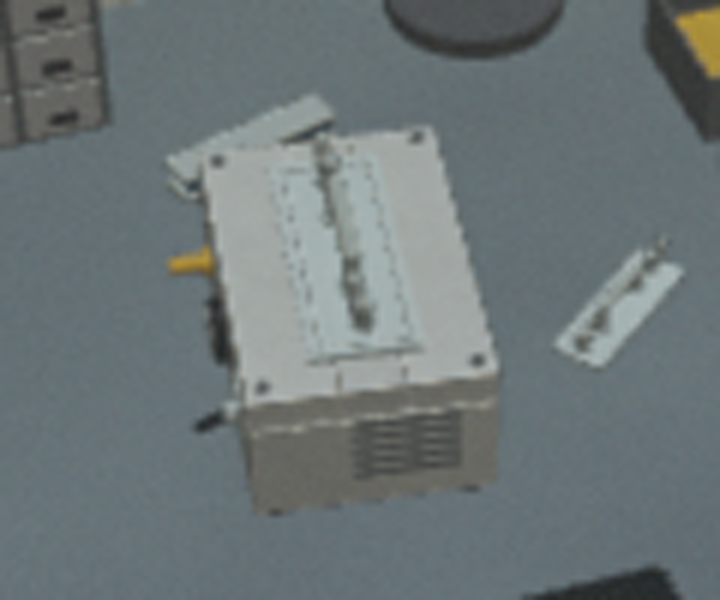

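```bash
python3 - <<'E'
from h import *
t=cam("top");s=cam("side")
hc=tri(t,(179.7,197.1),s,(263.5,150.4)); print("handle tri",hc)
print("cover tri",tri(t,(179.6,199.3),s,(261.0,158.2)))
print("small tri",tri(t,(187.9,149.2),s,(310.8,165.9)), tri(t,(186.8,142.7),s,(308.1,159.4)))
a=atz(t,(153.6,201.9),140);b=atz(t,(202.6,206.8),140);print("screws",a,b,np.hypot(*(a-b)[:2]),np.degrees(np.arctan2(*(a-b)[[1,0]])))
print("mat",atz(t,(279.7,200.1),3),atz(s,(291.8,230.8),0))
print("riser",atz(t,(372.4,205.7),0),"deck",atz(t,(377.1,172.8),114), atz(s,(350.8,275.4),114), atz(s,(321,303.2),0))
E
```

```text
handle tri [531.42480318 299.97138852 151.24483716]
cover tri [527.04201993 310.15266023 104.00043103]
small tri [721.58946726 301.7174702    5.92875078] [721.07782436 301.32929824  45.98853431]
screws [520.99704402 379.58887133 140.        ] [506.2371238 232.4991028 140.       ] 147.82846563326206 84.26976007455089
mat [542.70016596   0.83267014   3.        ] [539.53088626   8.71895394   0.        ]
riser [ 524.581303   -302.59673396    0.        ] deck [ 613.6233785  -296.54475166  114.        ] [ 618.42789767 -303.93185507  114.        ] [ 524.63871055 -306.45444099    0.        ]
```

```bash
cat >> h.py <<'E'
def to(target,yawdeg=None):
    """print tool-frame shift (m) to world target at the current yaw, and the turn needed"""
    s=ctrl.sense();M=q2R(s["ee_rot"]);d=M.T@(np.array(target,float)-s["eef_pos"])
    print("pos",s["eef_pos"].round(1),"yaw",np.degrees(yaw(s["ee_rot"])).round(2),"shift mm (tool xyz)",d.round(1),"t",round(s["time_s"],2))
    if yawdeg is not None:
        k=(np.degrees(yaw(s["ee_rot"]))-yawdeg+180)%360-180
        print("turn rad",np.radians(k).round(4))
E
python3 - <<'E'
from h import *
t=cam("top")
P=[atz(t,(85+x/4,120+y/4),110)[:2] for x,y in [(243,208),(553,255),(520,460),(208,412)]]
print(np.mean(P,0)); 
for i in range(4): d=P[i]-P[(i+1)%4]; print(np.hypot(*d), np.degrees(np.arctan2(d[1],d[0])))
c=np.mean(P,0)
to([c[0],c[1],231],-7)
E
```

```text
[520.15998191 305.60036615]
241.6605681623795 81.29823019362009
158.8492551026024 -8.456085486678276
240.7911984294002 -98.71049922656974
158.81867734913442 171.85760671664553
pos [199.  485.8 231.3] yaw 67.73 shift mm (tool xyz) [ 3.000e-01 -4.500e+01  3.655e+02] t 1.3
turn rad 1.3042
```

Candidates for the cover: the one on the pump box at top (180,200), and the smaller plate with handle on the bench at (188,149). The plain strip at (112,205) isn't one. I choose the one on the box, since it lies inside the 240x160 case (measured 241x159), and the crop confirms this.

Call:
arm_command(plan=[[0,-0.0065,0.052,0,1],[0,-0.0065,0.052,0,1],[0,-0.0065,0.052,0,1],[0,-0.0065,0.052,0,1],[0,-0.0065,0.052,0,1],[0,-0.0065,0.052,0,1],[0,-0.006,0.053,0,1]])

```text
time_s: 2.17
eef_pos: [521.1, 304.8, 231.4]
ee_rot: [0.694, 0.137, 0.694, -0.137]
force: [0.4, 1.1, -0.8]
grip_width: 1.005
```

Call:
arm_command(plan=[[0,0,0,0.18,1],[0,0,0,0.18,1],[0,0,0,0.18,1],[0,0,0,0.18,1],[0,0,0,0.18,1],[0,0,0,0.18,1],[0,0,0,0.18,1],[0,0,0,0.07,1],[0,0,0,0,0.6]])

```text
time_s: 3.3
eef_pos: [519.7, 305.8, 231.3]
ee_rot: [-0.462, -0.535, -0.462, 0.535]
force: [0.6, 0.6, 0.4]
grip_width: 0.821
```

```bash
python3 - <<'E'
from h import *
to([520,305.6,231],-8.6)
w=cam("wrist","w1")
for q in ["cover","cover_handle","screw_a_head","screw_b_head","cover_end_a"]:
    for d in ctrl.place_of("wrist",q)[:4]:
        z={"cover":110,"cover_handle":144,"screw_a_head":140,"screw_b_head":140,"cover_end_a":113}[q]
        print(q,np.round(d["uv"],1),round(d["score"],2),atz(w,d["uv"],z).round(1))
E
```

```text
pos [519.7 305.8 231.3] yaw -8.44 shift mm (tool xyz) [0.3 0.3 0.2] t 3.3
turn rad 0.0028
cover [451.  171.9] 0.93 [665.8 312.6 110. ]
cover [285.7 200.9] 0.61 [522.5 308.1 110. ]
cover [290.7 291.4] 0.57 [514.3 219.1 110. ]
cover_handle [287.8 211.6] 0.94 [523.9 308.1 144. ]
cover_handle [460. 169.] 0.65 [654.9 321.9 144. ]
screw_a_head [289.7 123.9] 0.97 [534.6 372.4 140. ]
screw_a_head [428.6 202.5] 0.7 [633.1 298.1 140. ]
screw_b_head [289.1 287.5] 0.85 [515.3 240.8 140. ]
screw_b_head [496.2 140.9] 0.76 [683.3 338.1 140. ]
screw_b_head [287.  214.1] 0.46 [522.9 305.  140. ]
cover_end_a [483.  143.9] 0.93 [690.3 332.9 113. ]
cover_end_a [286.8 274.6] 0.86 [513.4 238.8 113. ]
cover_end_a [286.9 125.1] 0.69 [532.8 371.4 113. ]
cover_end_a [418.5 196.2] 0.64 [636.5 296.1 113. ]
```

View pics/w1.png

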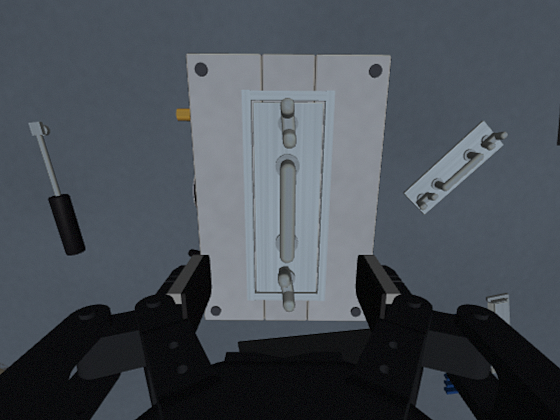

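Call:
arm_command(plan=[[0,0.002,-0.035,0,0.45],[0,0.002,-0.035,0,0.45],[0.035,0,0,0,0.45],[0.035,0,0,0,0.45],[0,0,0,0,0.45],[0,0,0,0,0.45]])

```text
time_s: 4.35
eef_pos: [534.7, 374.7, 163.1]
ee_rot: [0.462, 0.536, 0.461, -0.535]
force: [-0.2, 0.1, 1.2]
grip_width: 0.452
```

```bash
python3 - <<'E'
from h import *
to([534.1,374.6,121],-8.4)
w=cam("wrist","w2")
for q in ["cover_handle","screw_a_head","screw_b_head"]:
    for d in ctrl.place_of("wrist",q)[:4]:
        z={"cover":110,"cover_handle":144,"screw_a_head":140,"screw_b_head":140,"cover_end_a":113}[q]
        print(q,np.round(d["uv"],1),round(d["score"],2),atz(w,d["uv"],z).round(1))
E
```

```text
pos [534.7 374.7 163.1] yaw -8.48 shift mm (tool xyz) [42.1 -0.6  0.2] t 4.35
turn rad -0.0013
cover_handle [282.3 353.1] 0.86 [524.1 306.7 144. ]
cover_handle [483.8 255.7] 0.61 [646.7 354.8 144. ]
screw_a_head [285.1 250.6] 0.78 [535.7 372.9 140. ]
screw_a_head [441.4 287.6] 0.57 [624.7 335.4 140. ]
screw_b_head [522.9 224.4] 0.56 [670.5 368.8 140. ]
```

View pics/w2.png

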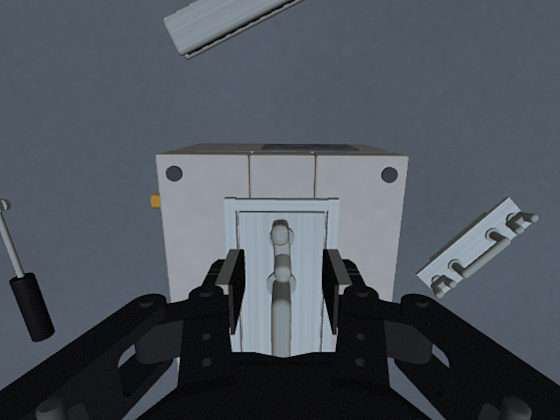

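Call:
arm_command(plan=[[0.021,0,0.0005,0,0.45],[0.021,0,0.0005,0,0.45],[0,0,0,0,0.05],[0,0,0,0,0.0],[0,0,0,0,0.0],[0,0,0,0,0.0],[0,0,0,0,0.0],[0,0,0,0,0.0]], squeeze=40)

```text
time_s: 5.55
eef_pos: [534.3, 373.7, 120.3]
ee_rot: [0.462, 0.536, 0.462, -0.535]
force: [-0.8, 1.0, 5.9]
grip_width: 0.11
```

Call:
arm_command(plan=[[0,0,0,-0.17,0],[0,0,0,-0.17,0],[0,0,0,-0.17,0],[0,0,0,-0.17,0],[0,0,0,-0.17,0],[0,0,0,-0.17,0],[0,0,0,-0.17,0],[0,0,0,-0.17,0],[0,0,0,-0.16,0],[0,0,0,0,0],[0,0,0,0,0]])

```text
time_s: 6.92
eef_pos: [533.3, 372.9, 120.3]
ee_rot: [0.703, 0.07, 0.704, -0.071]
force: [-6.5, -4.3, 9.7]
grip_width: 0.109
```

```bash
python3 - <<'E'
from h import *
to([514.3,240.0,163],-8.4)
print(ctrl.sense()["wrist_torque"])
w=cam("wrist","w3")
E
```

```text
pos [533.3 372.9 120.3] yaw 78.63 shift mm (tool xyz) [ -42.5 -134.1    7.5] t 6.92
turn rad 1.5189
[-0.81822449  1.0358315   0.08213935]
```

View pics/w3.png

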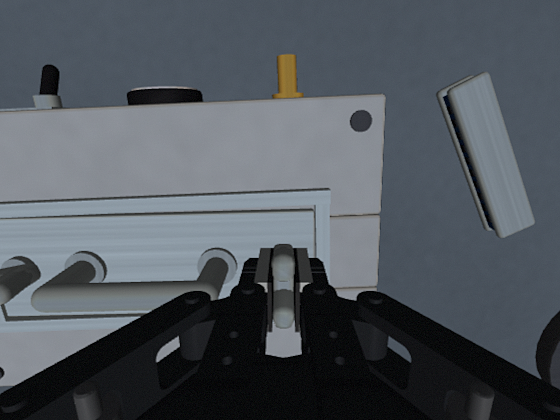

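Call:
arm_command(plan=[[0,0,0,0,0.21],[0,0,0,0,0.21],[0,0,0,0,0.21],[-0.03,0,0,0,0.21],[-0.04,0,0,0,0.21],[0,0,0,0,0.3]])

```text
time_s: 7.72
eef_pos: [534.9, 374.0, 192.5]
ee_rot: [0.705, 0.071, 0.702, -0.069]
force: [0.2, -0.1, -0.7]
grip_width: 0.302
```

Call:
arm_command(plan=[[0,-0.044,0.0025,0,0.45],[0,-0.045,0.0025,0,0.45],[0,-0.045,0.0025,0,0.45],[0,0,0,0.17,0.45],[0,0,0,0.17,0.45],[0,0,0,0.17,0.45],[0,0,0,0.17,0.45],[0,0,0,0.17,0.45],[0,0,0,0.17,0.45],[0,0,0,0.17,0.45],[0,0,0,0.17,0.45],[0,0,0,0.16,0.45]])

```text
time_s: 9.22
eef_pos: [514.4, 240.5, 188.2]
ee_rot: [-0.46, -0.536, -0.46, 0.537]
force: [-0.3, 0.1, -0.0]
grip_width: 0.45
```

```bash
python3 - <<'E'
from h import *
to([514.3,240.0,121],-5)
w=cam("wrist","w4")
for q in ["cover_handle","screw_a_head","screw_b_head"]:
    for d in ctrl.place_of("wrist",q)[:4]:
        z={"cover_handle":144,"screw_a_head":140,"screw_b_head":140}[q]
        print(q,np.round(d["uv"],1),round(d["score"],2),atz(w,d["uv"],z).round(1))
E
```

```text
pos [514.4 240.5 188.2] yaw -8.79 shift mm (tool xyz) [67.2  0.1  0.5] t 9.22
turn rad -0.0662
cover_handle [280.9 127.3] 0.81 [523.4 306.5 144. ]
cover_handle [494.1 106.6] 0.64 [645.3 299.2 144. ]
screw_b_head [281.6 236.7] 0.9 [513.  237.9 140. ]
screw_b_head [535.7  63.6] 0.71 [670.3 318.7 140. ]
```

View pics/w4.png

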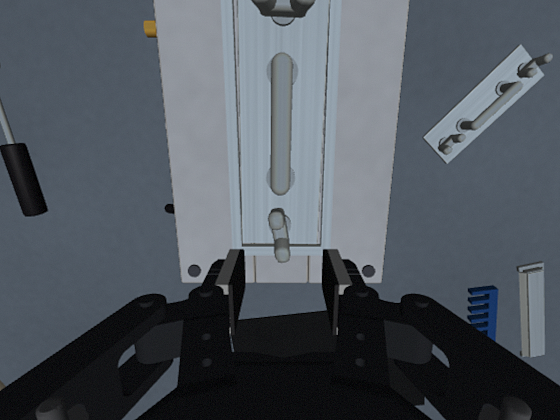

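Call:
arm_command(plan=[[0.034,-0.0005,0.001,-0.06,0.45],[0.033,0,0,0,0.45],[0,0,0,0,0.05],[0,0,0,0,0.0],[0,0,0,0,0.0],[0,0,0,0,0.0],[0,0,0,0,0.0],[0,0,0,0,0.0]])

```text
time_s: 10.42
eef_pos: [514.0, 239.8, 122.6]
ee_rot: [0.478, 0.522, 0.478, -0.521]
force: [-4.5, 1.5, 1.4]
grip_width: 0.111
```

Call:
arm_command(plan=[[0,0,0,-0.17,0],[0,0,0,-0.17,0],[0,0,0,-0.17,0],[0,0,0,-0.17,0],[0,0,0,-0.17,0],[0,0,0,-0.17,0],[0,0,0,-0.17,0],[0,0,0,-0.17,0],[0,0,0,-0.11,0],[0,0,0,0,0],[0,0,0,0,0]])

```text
time_s: 11.8
eef_pos: [512.4, 238.7, 122.4]
ee_rot: [0.702, 0.065, 0.706, -0.068]
force: [-13.7, -5.9, 8.2]
grip_width: 0.105
```

```bash
python3 - <<'E'
from h import *
to([524,307.3,185],-8.4)
print(ctrl.sense()["wrist_torque"])
w=cam("wrist","w5")
E
```

```text
pos [512.4 238.7 122.4] yaw 79.2 shift mm (tool xyz) [-62.8  69.3  -1.7] t 11.8
turn rad 1.529
[-0.93603449  2.32987231  0.07799599]
```

View pics/w5.png

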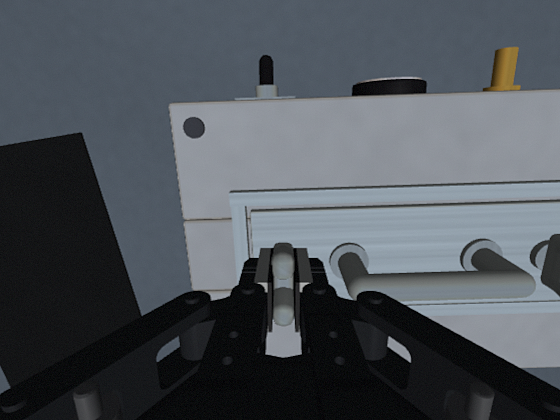

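Call:
arm_command(plan=[[0,0,0,0,0.21],[0,0,0,0,0.21],[0,0,0,0,0.21],[-0.03,0,0,0,0.21],[-0.04,0,0,0,0.21],[0,0,0,0,0.3]])

```text
time_s: 12.6
eef_pos: [515.5, 240.1, 195.3]
ee_rot: [0.706, 0.067, 0.702, -0.066]
force: [-0.6, -0.7, 0.7]
grip_width: 0.3
```

Call:
arm_command(plan=[[0,0.034,-0.001,0,0.45],[0,0.034,-0.001,0,0.45],[0,0,0,0.17,0.45],[0,0,0,0.17,0.45],[0,0,0,0.17,0.45],[0,0,0,0.17,0.45],[0,0,0,0.17,0.45],[0,0,0,0.17,0.45],[0,0,0,0.17,0.45],[0,0,0,0.17,0.45],[0,0,0,0.17,0.45],[0,0,0,0,0.45]])

```text
time_s: 14.1
eef_pos: [524.8, 306.8, 191.5]
ee_rot: [-0.462, -0.535, -0.462, 0.536]
force: [0.6, -0.6, -0.4]
grip_width: 0.45
```

```bash
python3 - <<'E'
from h import *
to([524,307,126],-8.4)
w=cam("wrist","w6"); t=cam("top"); s=cam("side")
for q in ["cover_handle","screw_a_head","screw_b_head"]:
    for d in ctrl.place_of("wrist",q)[:4]:
        z={"cover_handle":144,"screw_a_head":140,"screw_b_head":140}[q]
        print(q,np.round(d["uv"],1),round(d["score"],2),atz(w,d["uv"],z).round(1))
crop(t,"tmat",275,200,50,50,6); crop(t,"triser",375,165,55,55,6)
E
```

```text
pos [524.8 306.8 191.5] yaw -8.39 shift mm (tool xyz) [65.5 -0.7 -0.1] t 14.1
turn rad 0.0001
cover_handle [477.5 178.9] 0.57 [649.  324.5 144. ]
screw_a_head [283.1 125.4] 0.81 [534.8 373.7 140. ]
screw_a_head [442.3 211.4] 0.56 [629.3 305.1 140. ]
screw_b_head [517.9 144.7] 0.88 [675.4 341.3 140. ]
screw_b_head [284.6 319.2] 0.74 [516.  239.8 140. ]
```

View pics/w6.png

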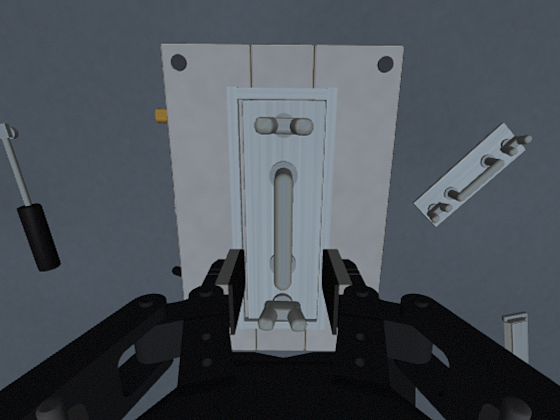

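View pics/triser.png

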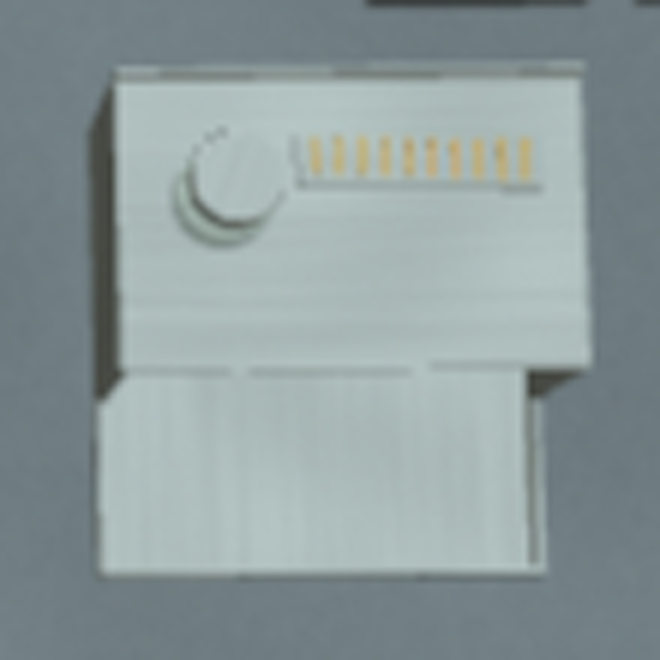

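View pics/tmat.png

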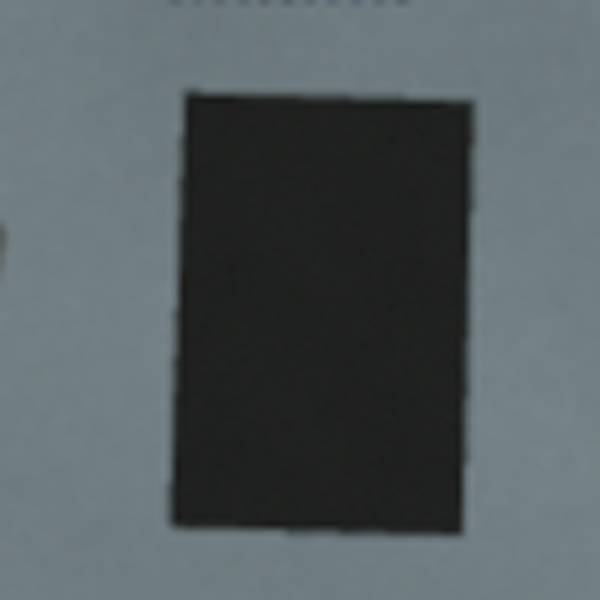

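```bash
python3 - <<'E'
from h import *
t=cam("top")
f=lambda L,o,z:[atz(t,(o[0]+x/6,o[1]+y/6),z)[:2] for x,y in L]
P=f([(187,93),(472,102),(463,532),(173,525)],(225,150),3);print("mat",np.mean(P,0),np.degrees(np.arctan2(*(P[0]-P[3])[::-1])),np.degrees(np.arctan2(*(P[1]-P[2])[::-1])))
D=f([(122,372),(590,368),(584,78),(115,78)],(320,110),114);print("deck",np.round(D,1))
L=f([(100,575),(545,573)],(320,110),16);print("front",np.round(L,1))
for A in(D[:2],L):
    d=A[0]-A[1];print(np.mean(A,0),np.hypot(*d),np.degrees(np.arctan2(d[1],d[0]))-90)
E
```

```text
mat [536.76076159   3.26722284] -1.5990112358394148 -1.5037800591848123
deck [[ 616.1 -184.1]
 [ 618.1 -422.7]
 [ 769.5 -424. ]
 [ 769.7 -182.5]]
front [[ 522.4 -183.7]
 [ 523.5 -423.9]]
[ 617.13476014 -303.41835356] 238.66924464948832 0.4789037158854228
[ 522.97051088 -303.79178995] 240.1725943746507 0.2582316480979472
```

Call:
arm_command(plan=[[0.033,0,0,0,0.45],[0.0325,0,0,0,0.45],[0,0,0,0,0.05],[0,0,0,0,0.0],[0,0,0,0,0.0],[0,0,0,0,0.0],[0,0,0,0,0.0],[0,0,0,0,0.0]], squeeze=90)

```text
time_s: 15.45
eef_pos: [524.9, 307.1, 127.6]
ee_rot: [0.462, 0.536, 0.462, -0.535]
force: [-6.4, 0.3, 3.7]
grip_width: 0.109
```

Call:
arm_command(plan=[[-0.01,0,0,0,0],[-0.015,0,0,0,0],[-0.02,0,0,0,0],[-0.03,0,0,0,0],[0,0,0,0,0]])

```text
time_s: 16.08
eef_pos: [526.1, 307.2, 204.8]
ee_rot: [0.462, 0.538, 0.461, -0.534]
force: [0.8, 1.1, -2.1]
grip_width: 0.107
```

```bash
python3 - <<'E'
from h import *
to([537,3.3,200],-90)
w=cam("wrist","w7")
s=cam("side"); crop(s,"s7",265,165,60,50,6)
E
```

```text
pos [526.1 307.2 204.8] yaw -8.48 shift mm (tool xyz) [  4.3  55.6 299. ] t 16.07
turn rad 1.4228
```

View pics/w7.png

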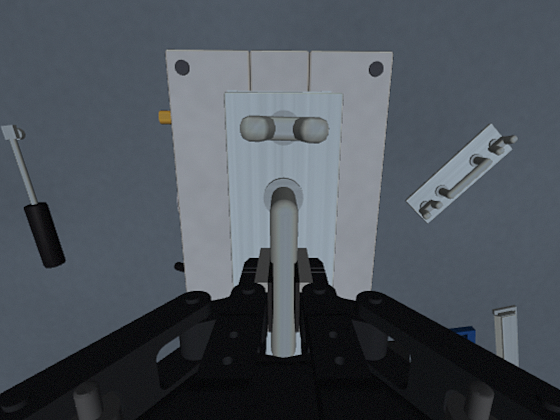

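View pics/s7.png

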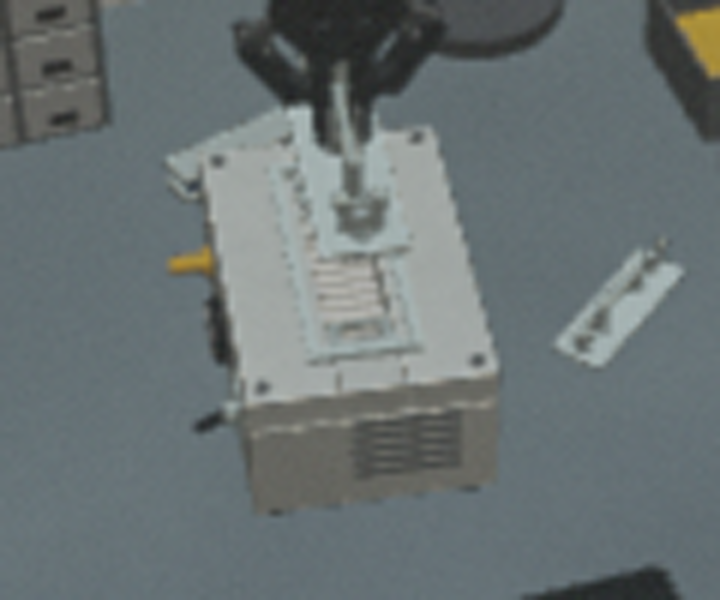

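Call:
arm_command(plan=[[0,0.004,0.02,0,0],[0,0.008,0.045,0,0],[0,0.008,0.045,0,0],[0,0.009,0.045,0,0],[0,0.009,0.045,0,0],[0,0.009,0.045,0,0],[0,0.006,0.035,0,0],[0,0.003,0.019,0,0],[0,0,0,0,0]])

```text
time_s: 17.3
eef_pos: [535.9, 1.9, 201.4]
ee_rot: [-0.461, -0.536, -0.461, 0.536]
force: [-0.5, 1.3, -1.0]
grip_width: 0.11
```

Call:
arm_command(plan=[[0,0,0,0.08,0],[0,0,0,0.15,0],[0,0,0,0.15,0],[0,0,0,0.15,0],[0,0,0,0.15,0],[0,0,0,0.15,0],[0,0,0,0.15,0],[0,0,0,0.15,0],[0,0,0,0.15,0],[0,0,0,0.1,0],[0,0,0,0.044,0],[0,0,0,0,0]])

```text
time_s: 18.8
eef_pos: [536.0, 3.9, 201.6]
ee_rot: [-0.0, -0.707, -0.0, 0.707]
force: [-0.1, 0.0, -2.4]
grip_width: 0.11
```

```bash
python3 - <<'E'
from h import *
to([537,3.3,40],-90)
w=cam("wrist","w8");t=cam("top","t8");s=cam("side","s8");crop(s,"s8c",285,215,70,55,5)
E
```

```text
pos [536.    3.9 201.6] yaw -89.97 shift mm (tool xyz) [161.6   0.6  -1. ] t 18.8
turn rad 0.0006
```

View pics/w8.png

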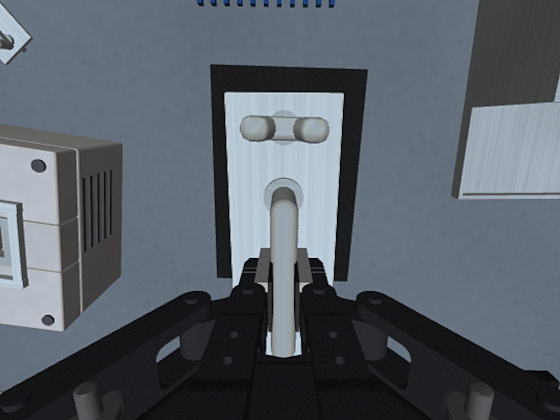

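View pics/s8c.png

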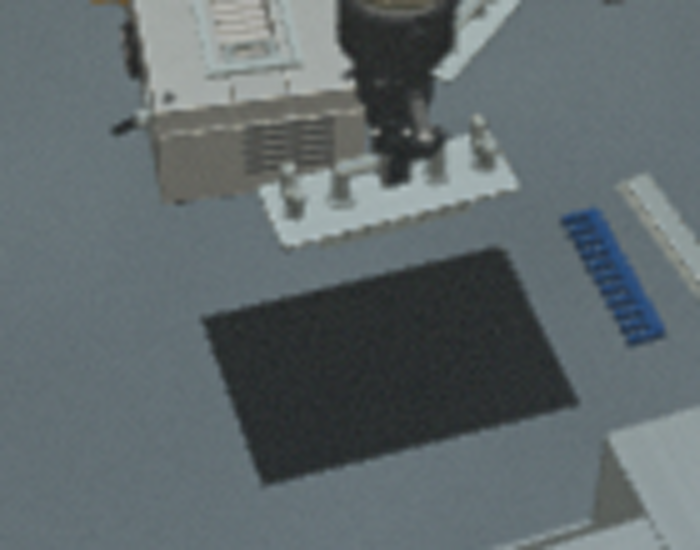

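Call:
arm_command(plan=[[0.02,0,0,0,0],[0.04,0,0,0,0],[0.04,0,0,0,0],[0.03,0,0,0,0],[0.015,0,0,0,0],[0.008,0,0,0,0],[0.003,0,0,0,0],[0,0,0,0,0]])

```text
time_s: 19.95
eef_pos: [536.6, 2.8, 46.4]
ee_rot: [-0.0, 0.707, -0.0, -0.707]
force: [0.2, 0.4, -1.9]
grip_width: 0.104
```

Call:
arm_command(plan=[[0.002,0,0,0,0],[0.002,0,0,0,0],[0,0,0,0,0]])

```text
time_s: 20.32
eef_pos: [536.2, 2.9, 41.8]
ee_rot: [0.0, -0.707, 0.0, 0.707]
force: [-0.0, 0.1, -1.5]
grip_width: 0.105
```

Call:
arm_command(plan=[[0.0015,0,0,0,0],[0,0,0,0,0]])

```text
time_s: 20.58
eef_pos: [536.3, 2.9, 40.4]
ee_rot: [-0.0, 0.707, -0.0, -0.707]
force: [0.3, 0.2, -1.1]
grip_width: 0.107
```

```bash
python3 - <<'E'
from h import *
s=ctrl.sense();print(s["force"],s["eef_pos"],s["wrist_torque"])
E
```

```text
[ 0.2626654   0.23924652 -1.09370342] [536.32858722   2.92811719  40.36110107] [ 0.10395894 -0.10691782  0.00220057]
```

Call:
arm_command(plan=[[0.001,0,0,0,0],[0,0,0,0,0]])

```text
time_s: 20.82
eef_pos: [536.4, 3.2, 40.2]
ee_rot: [-0.001, 0.707, -0.0, -0.707]
force: [-3.4, 3.3, 8.3]
grip_width: 0.107
```

Contact (8 N). Release and rise, keeping the opening below the wings' and plate's reach.

Call:
arm_command(plan=[[0,0,0,0,0.45],[0,0,0,0,0.45],[0,0,0,0,0.45],[-0.03,0,0,0,0.45],[-0.05,0,0,0,0.45],[-0.06,0,0,0,0.45],[-0.04,0,0,0,0.45],[0,0,0,0,0.95],[0,0,0,0,0.95]])

```text
time_s: 21.95
eef_pos: [535.7, 2.9, 218.2]
ee_rot: [0.001, -0.706, 0.0, 0.708]
force: [-0.3, 0.1, -1.0]
grip_width: 0.856
```

```bash
python3 - <<'E'
from h import *
w=cam("wrist","w9");t=cam("top","t9");s=cam("side","s9");crop(s,"s9c",285,215,70,55,5)
to([471,3,100],-90)
for q,z in [("cover",23),("cover_handle",57),("screw_b_head",53),("cover_end_a",26)]:
    for c in (w,t):
        for d in ctrl.place_of(c["name"],q)[:4]:
            print(q,c["name"],np.round(d["uv"],1),round(d["score"],2),atz(c,d["uv"],z).round(1))
E
```

```text
pos [535.8   2.9 218. ] yaw -90.07 shift mm (tool xyz) [1.181e+02 1.000e-01 6.450e+01] t 22.1
turn rad -0.0013
cover wrist [281.5 183.9] 0.56 [538.    5.6  23. ]
cover top [279.2 198.2] 0.72 [546.5   2.6  23. ]
cover top [189.4 149.2] 0.61 [707.9 296.   23. ]
cover_handle wrist [282.  191.6] 0.75 [537.    4.9  57. ]
cover_handle wrist [280.  124.8] 0.39 [601.5   6.6  57. ]
cover_handle top [186.8 143.5] 0.91 [718.8 298.6  57. ]
cover_handle top [279.1 198.1] 0.6 [542.6   3.1  57. ]
screw_b_head wrist [285.7 253.2] 0.93 [468.4   1.2  53. ]
screw_b_head top [374.4 204. ] 0.6 [ 524.3 -298.6   53. ]
cover_end_a wrist [21.9 44.8] 0.94 [676.6 257.7  26. ]
cover_end_a wrist [284.3 241.2] 0.74 [471.3   2.6  26. ]
cover_end_a wrist [283.6 122.6] 0.69 [603.2   3.2  26. ]
cover_end_a top [183.7 137.4] 0.81 [746.5 314.9  26. ]
cover_end_a top [201.8 159.2] 0.57 [674.1 254.5  26. ]
```

View pics/w9.png

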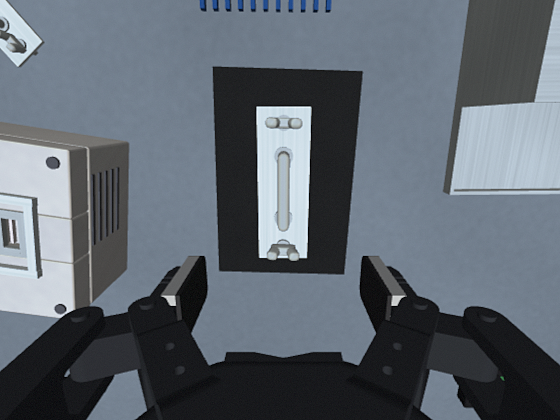

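View pics/s9c.png

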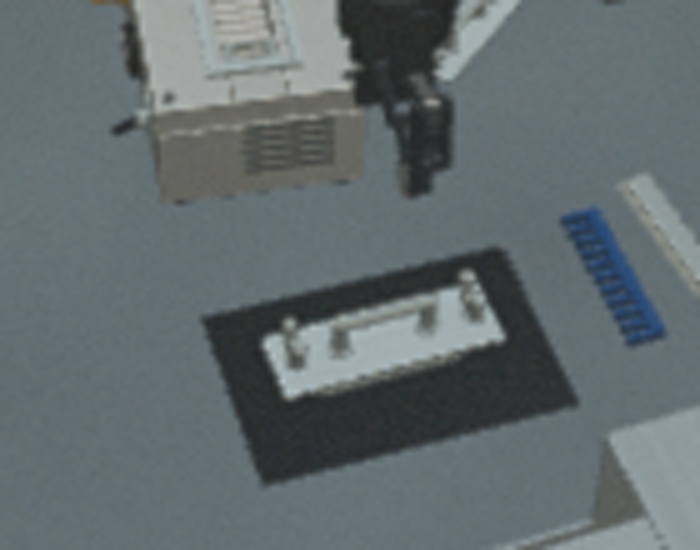

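Call:
arm_command(plan=[[0,0,0.033,0,1],[0,0,0.032,0,1],[0.05,0,0,0,1],[0.05,0,0,0,1],[0.04,0,0,0,1],[0.02,0,0,0,1],[0,0,0,0,1]])

```text
time_s: 23.38
eef_pos: [470.6, 3.1, 58.4]
ee_rot: [0.001, -0.706, 0.0, 0.708]
force: [0.5, 0.2, 0.2]
grip_width: 1.004
```

```bash
python3 - <<'E'
from h import *
w=cam("wrist","w10")
to([471,3,4],-90)
for d in ctrl.place_of("wrist","cover_end_b")[:3]: print(d["uv"],d["score"],atz(w,d["uv"],26))
E
```

```text
pos [471.3   2.9  59.5] yaw -90.07 shift mm (tool xyz) [55.5 -0.1  0.3] t 23.43
turn rad -0.0012
[283.8, 243.6] 0.8 [468.98400496   3.386646    26.        ]
[287.4, 265.9] 0.44 [454.1639398   1.1803076  26.       ]
```

View pics/w10.png

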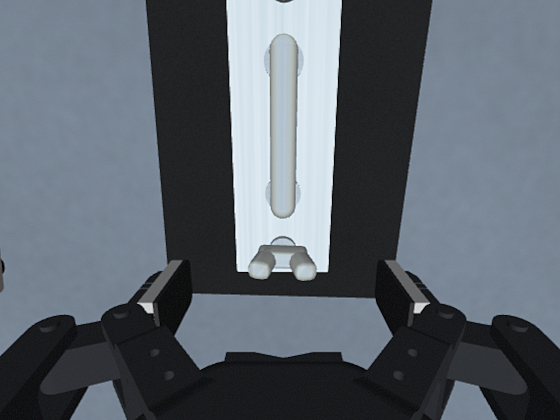

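Call:
arm_command(plan=[[0.03,0,0,0,1],[0.0245,0,0.0005,0,1],[0,0,0,0,0.6],[0,0,0,0,0.5],[0,0,0,0,0.5],[0,0,0,0,0.5],[0,0,0,0,0.5]], squeeze=110)

```text
time_s: 24.35
eef_pos: [471.5, 2.8, 6.9]
ee_rot: [-0.0, 0.708, -0.001, -0.706]
force: [-4.0, -1.0, 8.9]
grip_width: 0.624
```

```bash
python3 - <<'E'
from h import *
w=cam("wrist","w11")
to([471,3,4],-90);s=cam("side");crop(s,"s11c",285,215,70,55,5)
E
```

```text
pos [471.6   2.8   6.9] yaw -90.05 shift mm (tool xyz) [ 2.9 -0.2  0.6] t 24.4
turn rad -0.0009
```

View pics/w11.png

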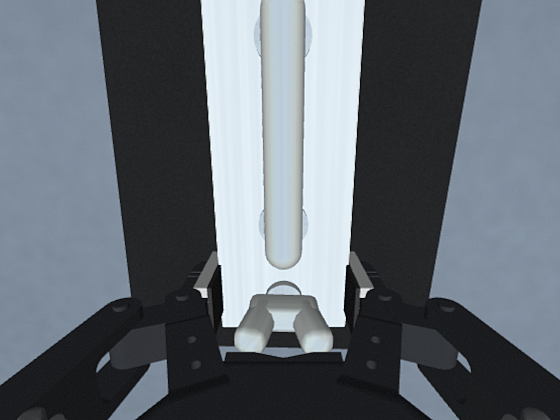

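View pics/s11c.png

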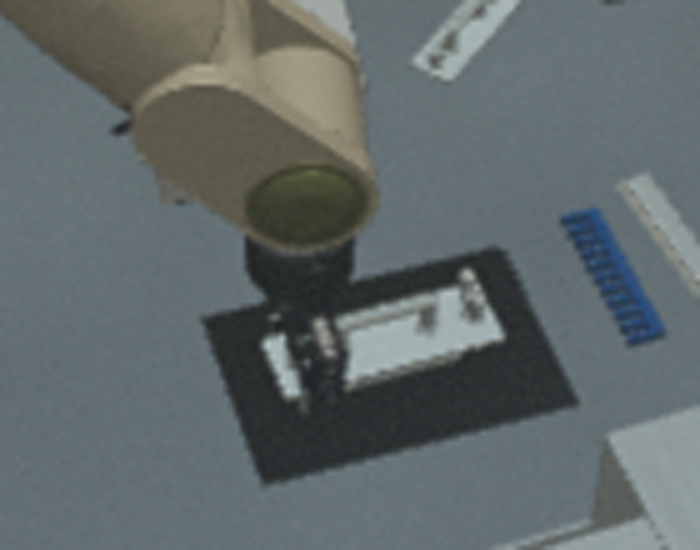

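Call:
arm_command(plan=[[-0.008,0,0,0,0.4],[-0.015,0,0,0,0.4],[-0.025,0,0,0,0.4],[-0.03,0,0,0,0.4],[-0.03,0,0,0,0.4],[-0.01,0,0,0,0.4],[0,0,0,0,0.4]])

```text
time_s: 25.32
eef_pos: [470.7, 3.0, 123.1]
ee_rot: [-0.0, 0.707, -0.001, -0.707]
force: [1.0, 0.1, -2.9]
grip_width: 0.62
```

```bash
python3 - <<'E'
from h import *
w=cam("wrist","w12")
to([457,-303.5,125],-89.7);s=cam("side");crop(s,"s12c",285,205,70,55,5);print(ctrl.sense()["wrist_torque"])
E
```

```text
pos [470.3   3.  122.4] yaw -90.07 shift mm (tool xyz) [ -2.7 306.6  13. ] t 25.38
turn rad -0.0065
[-0.04204738  0.16543098  0.02013765]
```

View pics/w12.png

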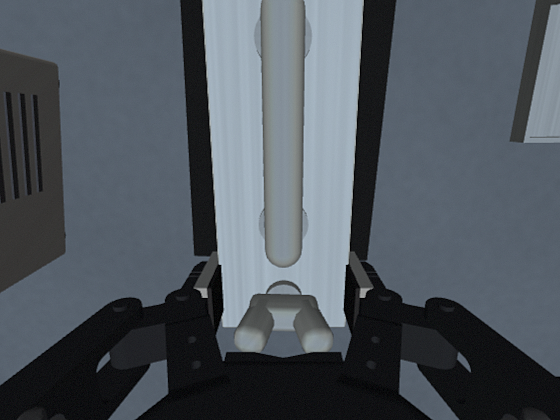

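View pics/s12c.png

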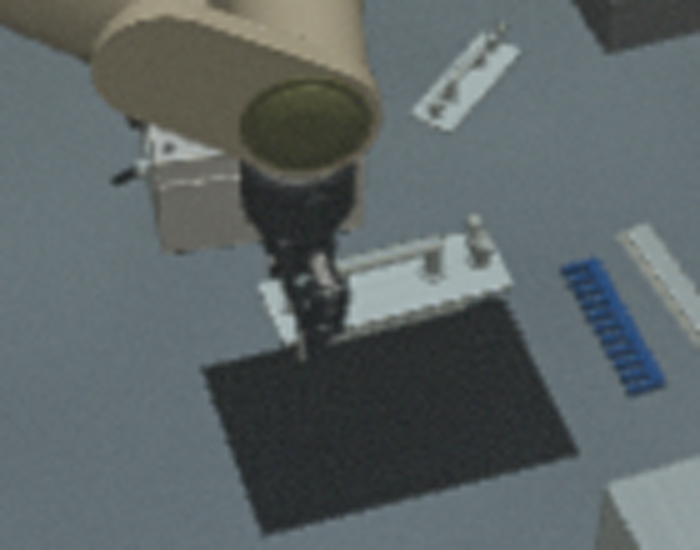

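Call:
arm_command(plan=[[0,0.01,0.03,0,0.4],[0,0.03,0,0,0.4],[0,0.04,0,0,0.4],[0,0.04,0,0,0.4],[0,0.04,0,0,0.4],[0,0.04,0,0,0.4],[0,0.04,0,0,0.4],[0,0.04,0,0,0.4],[0,0.0185,0,0,0.4],[0,0.008,0,0,0.4],[0,0,0,-0.006,0.4]])

```text
time_s: 26.8
eef_pos: [440.3, -302.9, 122.4]
ee_rot: [-0.002, -0.707, -0.002, 0.707]
force: [0.2, 0.2, -1.6]
grip_width: 0.623
```

```bash
python3 - <<'E'
from h import *
to([440,-303.5,30],-89.7);w=cam("wrist","w13");t=cam("top");s=cam("side");crop(s,"s13c",325,285,75,60,5);crop(t,"t13c",375,190,60,80,4);print(ctrl.sense()["grip_width"])
E
```

```text
pos [ 440.3 -302.9  122.4] yaw -89.69 shift mm (tool xyz) [92.4  0.7  0.2] t 26.8
turn rad 0.0001
0.6194755685339886
```

View pics/w13.png

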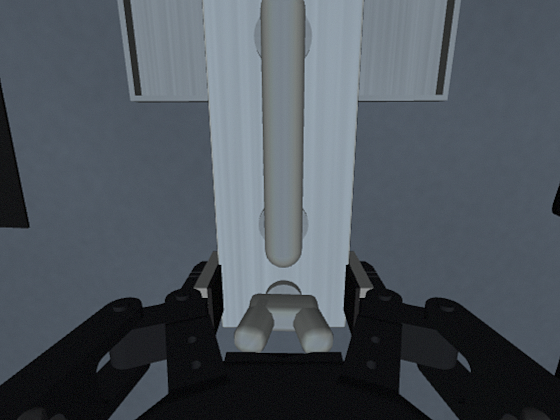

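View pics/s13c.png

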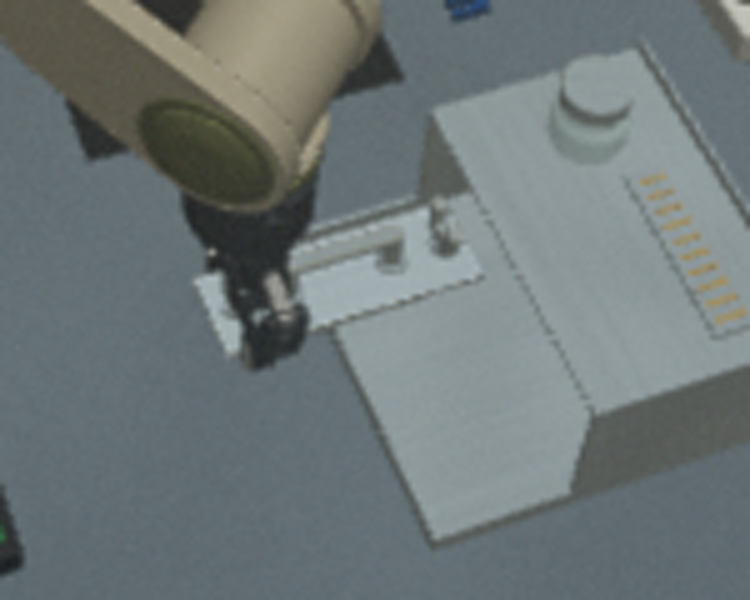

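View pics/t13c.png

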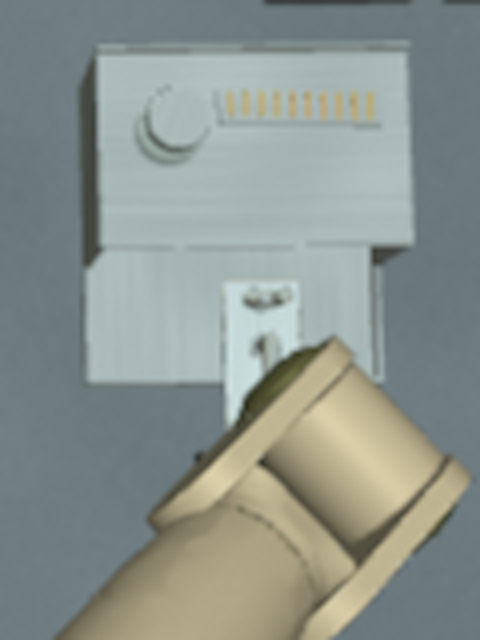

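Call:
arm_command(plan=[[0.015,0,0,0,0.4],[0.025,0,0,0,0.4],[0.025,0,0,0,0.4],[0.017,0,0,0,0.4],[0.008,0,0,0,0.4],[0,0,0,0,0.4]])

```text
time_s: 27.7
eef_pos: [440.3, -303.4, 32.6]
ee_rot: [-0.002, -0.707, -0.002, 0.707]
force: [-0.8, -1.0, -2.1]
grip_width: 0.622
```

```bash
python3 - <<'E'
from h import *
o=(440.3,-302.9,122.4)
to([554,-303.2,32],-89.7);w=cam("wrist","w14");s=cam("side");crop(s,"s14c",325,285,75,60,5)
E
```

```text
pos [ 440.3 -303.4   32.6] yaw -89.72 shift mm (tool xyz) [   0.6    0.3 -113.7] t 27.7
turn rad -0.0004
```

View pics/w14.png

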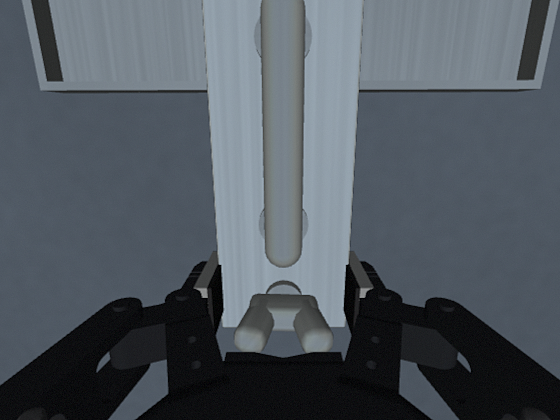

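View pics/s14c.png

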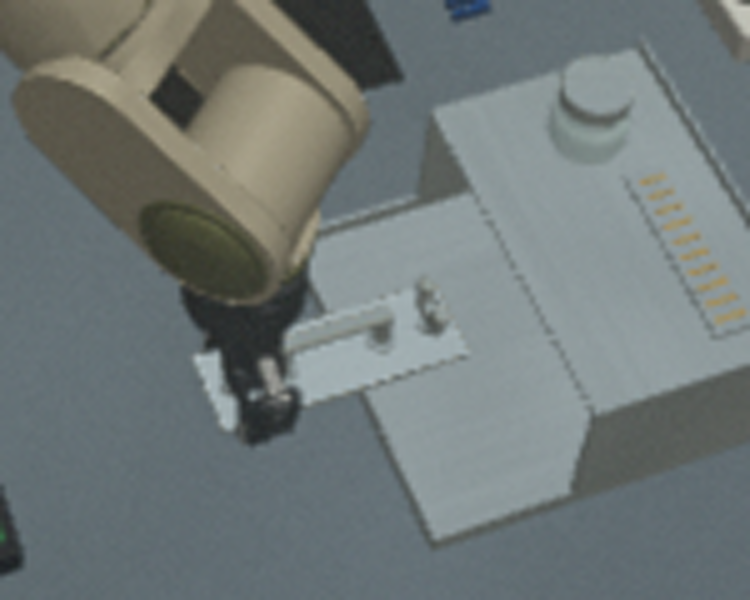

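```bash
python3 - <<'E'
from h import *
w=cam("wrist")
for u in [(43,90),(541,88)]: print(atz(w,u,16), atz(w,u,0))
# cover end edge, plate top z ~ 26+32.6-6.9
print(atz(w,(283,327),26+26+3))
E
```

```text
[ 524.40597556 -186.97416029   16.        ] [ 525.76983852 -175.37898646    0.        ]
[ 526.3314756  -426.96681914   16.        ] [ 527.88805578 -439.39175165    0.        ]
[ 420.65136478 -303.1655932    55.        ]
```

Call:
arm_command(plan=[[0,0,-0.01,0,0.4],[0,0,-0.02,0,0.4],[0,0,-0.02,0,0.4],[0,0,-0.02,0,0.4],[0,0,-0.02,0,0.4],[0,0,-0.018,0,0.4],[0,0,-0.01,0,0.4],[0,0,0,0,0.4]])

```text
time_s: 28.85
eef_pos: [558.7, -302.8, 32.8]
ee_rot: [0.002, 0.707, 0.002, -0.707]
force: [0.1, -1.2, -1.2]
grip_width: 0.621
```

```bash
python3 - <<'E'
from h import *
to([558,-303.2,8],-89.7);w=cam("wrist","w15");s=cam("side");crop(s,"s15c",325,285,75,60,5)
E
```

```text
pos [ 558.7 -302.8   32.8] yaw -89.69 shift mm (tool xyz) [24.8  0.4  0.8] t 28.85
turn rad 0.0002
```

View pics/w15.png

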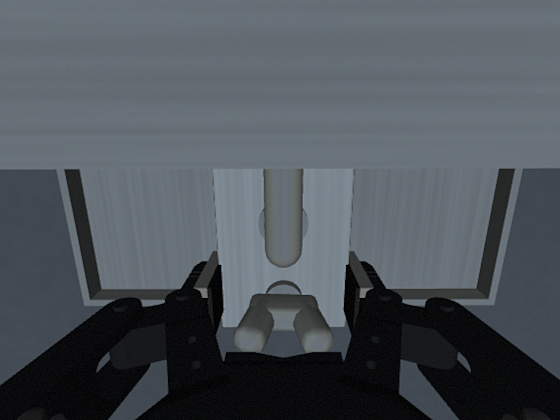

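View pics/s15c.png

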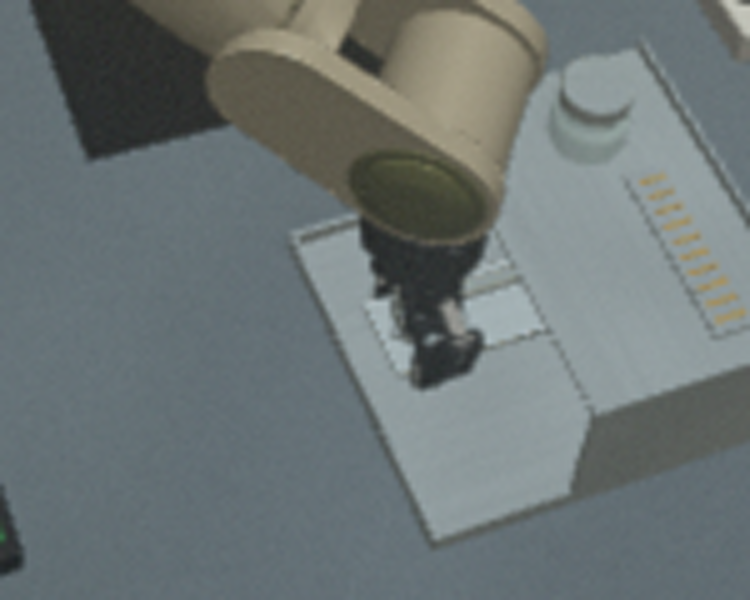

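```bash
python3 - <<'E'
from h import *
w=cam("wrist")
print("lip outer",atz(w,(140,304),16),"inner top",atz(w,(140,291),16),"end",atz(w,(283,327),55),"deck front",atz(w,(283,168),114))
E
```

```text
lip outer [ 524.61610482 -218.70370828   16.        ] inner top [ 533.16940067 -219.75545623   16.        ] end [ 538.49886754 -302.25091011   55.        ] deck front [ 619.19353881 -302.00807638  114.        ]
```

Call:
arm_command(plan=[[0.006,0,0,0,0.4],[0.008,0,0,0,0.4],[0.006,0,0,0,0.4],[0.002,0,0,0,0.4],[0,0,0,0,0.4]])

```text
time_s: 29.62
eef_pos: [558.3, -302.9, 10.7]
ee_rot: [-0.002, -0.707, -0.002, 0.707]
force: [0.4, 0.5, -1.7]
grip_width: 0.625
```

Call:
arm_command(plan=[[0.0015,0,0,0,0.4],[0.001,0,0,0,0.4],[0,0,0,0,0.4]])

```text
time_s: 30.0
eef_pos: [558.4, -303.0, 8.4]
ee_rot: [0.002, 0.707, 0.002, -0.707]
force: [-0.8, -0.5, -0.8]
grip_width: 0.622
```

Call:
arm_command(plan=[[0.001,0,0,0,0.4],[0,0,0,0,0.4]])

```text
time_s: 30.25
eef_pos: [558.4, -303.0, 8.0]
ee_rot: [0.002, 0.707, 0.002, -0.707]
force: [-3.5, 2.5, 5.0]
grip_width: 0.621
```

Call:
arm_command(plan=[[0,0,0,0,0.9],[0,0,0,0,1],[0,0,0,0,1],[0,0,0,0,1],[-0.02,0,0,0,1],[-0.04,0,0,0,1],[-0.05,0,0.0,0,1],[-0.05,0,0.02,0,1],[0,0,0.03,0,1],[0,0,0,0,1]])

```text
time_s: 31.5
eef_pos: [507.4, -303.4, 169.5]
ee_rot: [0.002, 0.708, 0.001, -0.707]
force: [1.0, -1.0, 0.4]
grip_width: 1.004
```

```bash
python3 - <<'E'
from h import *
to([558,-303.2,8],-89.7);w=cam("wrist","w16");s=cam("side","s16");crop(s,"s16c",335,285,75,60,5);t=cam("top","t16")
for d in ctrl.place_of("wrist","cover_end_b")[:3]: print(d["uv"],d["score"],atz(w,d["uv"],27))
for d in ctrl.place_of("wrist","screw_b_head")[:3]: print(d["uv"],d["score"],atz(w,d["uv"],54))
E
```

```text
pos [ 507.4 -303.4  169.5] yaw -89.79 shift mm (tool xyz) [161.5  -0.3 -50.3] t 31.5
turn rad -0.0016
[282.7, 143.5] 0.67 [ 557.70345307 -302.28865525   27.        ]
[285.2, 149.2] 0.87 [ 555.00725869 -304.3591778    54.        ]
```

View pics/w16.png

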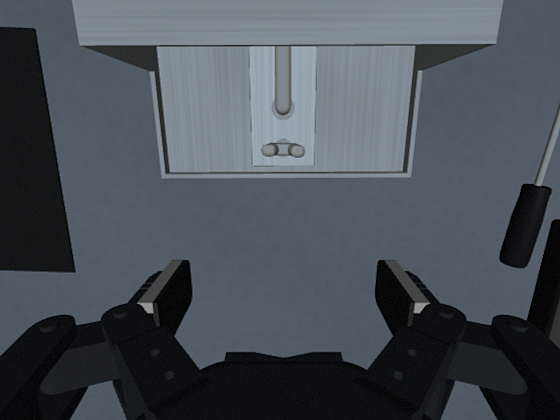

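View pics/s16c.png

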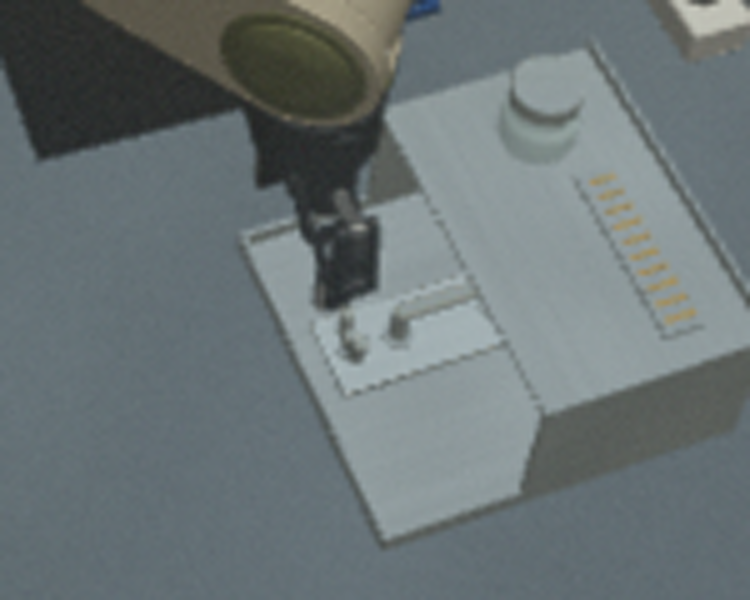

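View pics/t16.png

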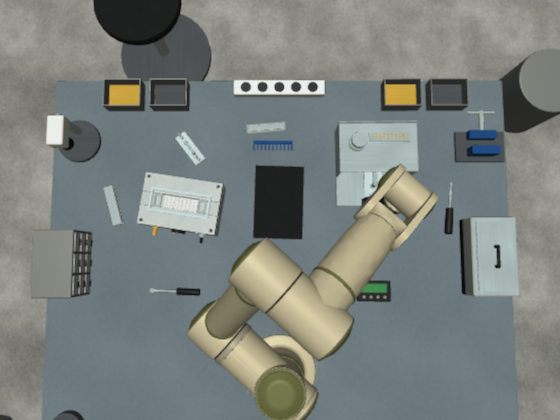

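```bash
python3 - <<'E'
from h import *
w=cam("wrist")
print("end",atz(w,(283,166),30),"lip outer",atz(w,(283,178),16))
print(ctrl.finish_job())
E
```

```text
end [ 539.39847067 -302.05377998   30.        ] lip outer [ 525.93876918 -302.09699878   16.        ]
the job is handed in; nothing more can be done
None
```

The job is handed in at about 32 s of the 72 s allowed. The hand-in gave no verdict, so the results below are my own measurements from the arm and the pictures.

**What I did**
- **Screws:** I turned both thumbscrews by about 1.52 rad. The pictures showed both wings lying across the cover afterwards.
- **Mat:** I lifted the cover by its handle, turned it a quarter turn, set it upright in the middle of the mat and let go.
- **Tray:** I took it again by its robot-side end and slid it in under the riser's deck. I lowered it to contact (about 5 N), released it and backed the arm away.

**Last checks**
- **Position:** The near end of the cover is about 13.5 mm behind the outer front face of the lip, so about 9 mm clear of the lip's inner face. That puts its centre about 98 mm in from the riser's front edge and within about 5 mm of its middle line.
- **Lie:** It looks flat and end-on, and the visible wing is still across. The far wing is hidden under the deck and could not be seen again.
- **Other things on the bench:** In the last top picture, everything not hidden by the arm looked to be in its place.

**Disagreements**
- The top and wrist cameras differed by 2–3 mm on where the riser's front edge is. That is well inside the margins.
- The gripper reported widths about 3 mm too small on the handle and the plate.

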